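# Fetch a needle plate from a sprung-lid case and set it under the loupe

### The job

Check a sewing-machine needle plate for burrs: press the button catch of the shallow metal case and steady the lid with the gripper while its spring raises it, so that it never flies up, until it stands fully open by itself. Take the steel needle plate out of the case, lay it on the raised bed of the loupe and slide it, round end first, under the lens until it meets the stop, so that it lies flat with its needle hole under the middle of the lens, and let go of it. Then shut the case until the catch holds, leaving the bobbin where it lies in the case and the things on the counter where they are.

Things in the scene. Friction and masses are not known exactly. Their poses are not given: they have to be found in the camera images.
- case: Shallow grey sheet-metal case with a grey lid, fixed: 110 deep (its x) x 186 wide (y) x 36 high when shut. Origin: centre of its underside, z up; the catch is at the front (-x), the hinge at the back (+x). Walls 3 thick and 26 high, floor top at z 3. The black catch housing stands before the front wall: x -83 to -61, y -18 to 18, top z 36.
- bay_a (a point): Middle of one bay of the case, on its floor: x -6, y +36, z 3 in the case's frame. The other bay is at y -36. One bay holds the plate, the other a bobbin. In each, two rubber rests (24 wide along y, 6 high, at x -30 and +18) carry the plate: its underside is at z 9, its top at z 13, its round end towards the hinge, with free depth beside its long sides for the fingers.
- button_top (a point): Centre of the top of the steel push button (14 along x, 22 along y), at x -72, z 42 in the case's frame when up, so 6 above the shut lid's top. It goes straight down 5; about 3 down frees the lid; fully down takes 4 N. It lies 10 in front of the lid's front edge (x -55): one fingertip can press it while the other stands just over the lid.
- catch_button (a joint): Travel of the push button, m: 0 up (also when the lid is caught), 0.005 fully down. It springs back. The shutting lid's tongue pushes the hook aside, which dips the button; it comes back to 0 when the catch has snapped over.
- lid (a joint): Lid angle, rad: 0 shut (about 0.003 when caught), 1.75 fully open, leaning slightly back; it stays there. A spring pushes it open with about 1 N at its front edge all the way. Freed with nothing over it, it flies up at over 5 rad/s; a fingertip within 10 mm of its front catches it and it then follows the finger. To catch it again press its front down to 0 or below (yields to -0.01), 6 to 10 N.
- lid_hinge (a point): Middle of the lid's hinge line (parallel to the case's y), at x +55, z 26 in the case's frame.
- lid_edge (a point): On the lid: middle of its front edge, on its outer (upper) face: 110 from the hinge line along the lid and 10 from it outward. The lid is a pan 110 x 186, 10 deep over all.
- needle_plate: The steel needle plate, loose, 60 g nominal: flat, 76 long (its x) x 36 wide (y) x 4 thick; straight sides 58 long, one half-round end of 18 radius at +x, a square end at -x, with dark feed slots and screw holes. Origin: middle of its length and width, on the underside; z up.
- plate_hole (a point): The needle hole of the plate, on its underside: x +22, y 0 in the plate's frame (16 from the tip of the round end).
- loupe: Low grey stand loupe, fixed: base 140 long (its x) x 64 wide (y) x 6 high, 44 high over all. Origin: centre of the underside, z up; open towards -x. A raised aluminium bed 24 wide runs along y 0 from x -66 to +44, top at z 14; a plate's sides stand out 6 over free space on each side. With the plate straight and against the stop its origin is at x 0, y 0, z 14 of this frame.
- lens_axis (a point): On the bed, straight below the middle of the lens: x +22, y 0, z 14 in the loupe's frame. The black lens barrel, 36 across, hangs over it from x +4 to +40 with its underside at z 24, only 10 above the bed; the post stands behind.
- stop_face (a point): Middle of the stop's face, on the bed: x +38, y 0, z 14 in the loupe's frame: a steel block 24 wide, 5 high, that the tip of the plate's round end meets.
- case_bobbin: White bobbin, 21 across, 12 high, standing on the case's floor in the bay without the plate; leave it there. Origin: centre of its underside.
- black_tape: Roll of black tape, 53 across, 19 high, behind the vise; leave alone. Origin: centre of its underside.
- loose_bobbin: Blue-wound bobbin, 21 across, 12 high, on the counter behind the vise; leave alone. Origin: centre of its underside.
- open_spanner: Steel spanner, 129 long, 7 thick, flat on the counter at the far right; leave alone. Origin: centre of its underside.
- red_carton: Red needle carton, 44 x 64 x 14, on the right; leave alone. Origin: centre of its underside.

How it is judged (in metres and radians):
On the way, in this order (a step that is already met when the one before it is completed fails the run):
1. the lid stands fully open, at rest, with the gripper off it (value of joint lid above 1.6 rad and velocity of joint lid between -0.3 and 0.3 rad/s and contact force between each of the arm, the fingers and lid below 0.05 N), for 0.2 s.
2. the needle plate is lifted out of the case (z of needle_plate in the frame of case above 0.04 m), for 0.1 s.
3. the needle plate lies flat on the bed, its hole under the middle of the lens, let go (horizontal distance between plate_hole and lens_axis below 0.006 m and z of needle_plate in the frame of loupe between 0.0125 and 0.0155 m and angle between needle_plate's own z axis and vertical below 0.06 rad and linear speed of needle_plate below 0.01 m/s and contact force between the fingers and needle_plate below 0.05 N), for 0.3 s.
At the end, for the whole second after the job is handed in: The needle plate lies flat on the loupe's bed (underside within 1.5 mm of the bed's top, level), at rest and let go, its needle hole within 6 mm of the lens's axis; the case is shut with the catch holding (lid below 0.02 rad, button up) and nothing is touched (all of step 3 and value of joint lid below 0.02 rad and value of joint catch_button below 0.0012 m and velocity of joint lid below 0.1 rad/s).
It fails at once if the lid flies up, faster than 5 rad/s (velocity of joint lid above 5 rad/s).
It fails at once if the bobbin in the case is moved more than 20 mm (distance of case_bobbin from where it was at the start of the episode above 0.02 m).
It fails at once if the tape, the spanner, the red carton or the bobbin on the counter is moved more than 20 mm (distance of any of black_tape, loose_bobbin, open_spanner, red_carton from where it was at the start of the episode above 0.02 m).
It also fails if it takes over 72 s, if anything falls off the work surface, if the arm or the gripper's body presses on something with over 40 N, if the wrist force passes 120 N, or if a joint passes its speed limit or range.

### The arm

A 6-joint arm with a two-finger parallel gripper is mounted at the origin on a cart in front of the work surface, level with it; the furniture and walls round the work are solid. World frame = base frame: x ahead of the robot, y to its left, z up, the work surface at z = 0. Lengths are in m, angles in degrees, forces in N, time in s.
With the tool pointing down it reaches from about 0.35 to 0.875 m from the base axis. Payload 4.2 kg.
Tool frame: the origin (TCP) lies between the finger pads; the fingertips stand 17 mm ahead of it and the grasp point (between the pads) lies 2 mm behind it; z points along the fingers, y is the line along which they close (so a half turn about z gives the same grasp; the last joint's range is limited). The gripper opens to 87 mm and grips with 3 to 60 N. Pads are 19 mm wide; open, the fingers measure 117 mm over their backs; the gripper's body (75 mm by 190 mm) begins 51 mm behind the grasp point.
Start: joints at [-59.267, 22.042, 0.453, 0, -68.411, -14.817], TCP at [0.171, -0.601, 0.24] pointing down, gripper open.
Joint ranges: [-179.83, 179.83], [-69.29, 118.12], [-61.27, 80.66], [-181.25, 117.63], [-171.15, -9.14], [-177.46, 177.46]. Speed limits (degrees/s): [159.86, 159.86, 180, 180, 180, 180].

### API

Orientations are given as a 3x3 rotation matrix whose columns are the frame's x, y, z axes.
In Python, from station import r gives the robot as it stands.
- The arm moves only by the tool servo_tool, never from a script. Its argument "targets" is a list of rows, each a list of 5 numbers: the shift along the world's x, y, z in units of 30 mm (1.0 is 30 mm), then the turn about the world's z in rad, then the finger opening in mm, from 0 to 87. In form: [[x, y, z, turn, gripper], ...]. A call has exactly 5 rows; each row is the pose to reach, as a shift and turn from the pose commanded when the call began; what a row does not reach only later rows make up. A row lasts 1/12 s, in which the tool goes at most 41.7 mm and 7.16 degrees, less where a joint would pass 70% of its speed; a pose out of reach is approached as far as the arm can. A call with a gripper value outside its range is refused whole. The fingers move at their own pace and stop on an object; the grip force is fixed at half the most. Time passes only in rows, so rows that repeat a pose let the fingers close, or fill a call up. It gives the time, the measured TCP pose, the force, the opening and the grip force at its end, in the units of the state.
- r.sense(): the state, without advancing time (a new reading comes with each control period).
- r.capture(name): name is "scene" or "top" or "wrist"; returns a dict with "pixels" (420x560x3 uint8, red, green, blue), "fx", "fy", "cx", "cy" (pixels), "world_from_camera" (4x4, takes a point from camera to world coordinates). Camera axes: x right, y down, z forward; pixel columns grow to the right and rows downward; lengths in m; the calibration is good to about 2 mm. The wrist camera is an equidistant fisheye: a pixel r from the principal point sees the ray r / f radians off the axis. A picture is of the moment at which its call begins. There is no depth.
- r.finish_job(): hands the job in; it is judged then, once.
The state is a dict: "time_s": time; "joints": joint angles; "joint_velocities": joint speeds; "effort": joint torques, N m; "tcp_pos": TCP position; "ee_rot": TCP orientation; "wrist_force": force on the tool from outside, world axes, zero at the start; "moment": the same for the moment, N m; "gripper_width": opening from 0.0 (shut) to 1.0 (fully open); "gripper_force": force on a finger pad.
Only numpy, scipy, OpenCV 4.12 (cv2) and the standard library are available. Lean on these libraries where they do the work, as an engineer would, in place of code of your own. Each camera call takes 0.05 s, during which the arm holds its last target. There are 200 camera calls.

## Working session

There is one attempt and no reset: what is moved stays moved. The work goes in short steps, Python scripts to look and compute and a tool call to move; the robot and the scene stay as the last step left them, time stands still between calls to the robot, and variables do not carry over. Pictures are saved under pics/ and viewed, at most 10 in all, crops included, and the job is handed in when it is done.

Besides the shell and the picture viewer there is one more tool, called after ">>>" by a JSON object that holds its "fn" and its "kwargs", one argument or row to a line. servo_tool: Moves the arm, as the interface text tells. Its arguments: {"type":"object","properties":{"targets":{"type":"array","items":{"type":"array","items":{"type":"number"}}}},"required":["targets"]}

```bash
mkdir -p pics
cat > h.py <<'E'
import numpy as np, cv2
from station import r
def cap(name,fn=None):
    d=r.capture(name); im=np.ascontiguousarray(d["pixels"][:,:,::-1])
    if fn: cv2.imwrite("pics/"+fn,im)
    return d,im
def px2plane(d,u,v,z):
    T=np.array(d["world_from_camera"]); c=T[:3,3]
    ray=T[:3,:3]@np.array([(u-d["cx"])/d["fx"],(v-d["cy"])/d["fy"],1.0])
    return c+ray*(z-c[2])/ray[2]
def proj(d,p):
    T=np.linalg.inv(np.array(d["world_from_camera"])); q=T[:3,:3]@np.array(p)+T[:3,3]
    return np.array([d["fx"]*q[0]/q[2]+d["cx"],d["fy"]*q[1]/q[2]+d["cy"]])
E
python3 - <<'E'
from h import *
np.set_printoptions(precision=3,suppress=True)
a,_=cap("scene","s0.png"); b,im=cap("top","t0.png")
for d in (a,b): print(d["fx"],d["cx"],d["cy"],np.array(d["world_from_camera"]))
print(r.sense())
E
```

```text
424.08904168759517 283.47731619483466 211.02112639383603 [[-0.913 -0.246  0.326  0.122]
 [-0.408  0.587 -0.699  0.869]
 [-0.019 -0.771 -0.636  0.929]
 [ 0.     0.     0.     1.   ]]
478.3469720982773 274.11267379700774 213.55133094094995 [[ 0.022 -0.996  0.091  0.436]
 [-1.    -0.021  0.005 -0.078]
 [-0.003 -0.091 -0.996  1.382]
 [ 0.     0.     0.     1.   ]]
{'time_s': 0.1, 'joints': array([-59.267,  22.086,   0.388,  -0.025, -68.413, -14.815]), 'joint_velocities': array([ 0.03 , -0.084,  0.2  ,  0.122, -0.015, -0.052]), 'effort': array([  0.   , -39.169,  18.794,   4.232,   0.013,  -0.   ]), 'tcp_pos': array([ 0.171, -0.601,  0.239]), 'ee_rot': array([[-0.962, -0.274, -0.001],
       [-0.274,  0.962,  0.002],
       [ 0.   ,  0.002, -1.   ]]), 'wrist_force': array([-0.082,  0.407,  0.605]), 'moment': array([-0.004,  0.018,  0.025]), 'gripper_force': 0.0, 'gripper_width': 1.0018387511555882}
```

View pics/t0.png

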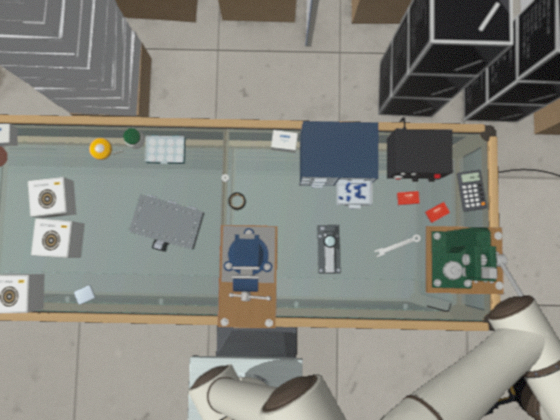

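View pics/s0.png

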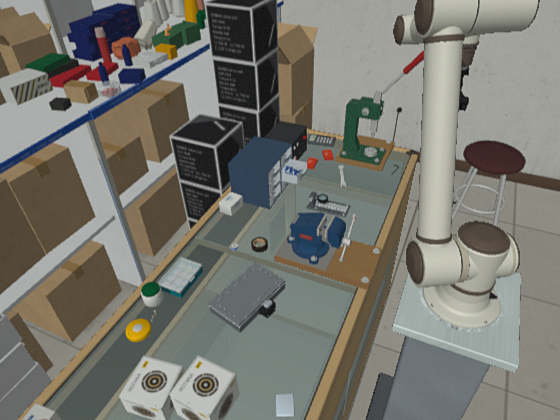

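The top view shows the case around (166,221) with its catch at (160,244). The loupe is around (329,249), with the vise between them. I'll enlarge both from the top view.

Run:
```python
from h import *
im=cv2.imread("pics/t0.png")
a=cv2.resize(im[185:260,120:215],None,fx=8,fy=8,interpolation=cv2.INTER_CUBIC)[:, :760]
b=cv2.resize(im[215:285,305:355],None,fx=8,fy=8,interpolation=cv2.INTER_CUBIC)
A=cv2.resize(a,(400,316)); 
o=np.zeros((600,800,3),np.uint8); o[:316,:400]=A; o[:560,400:800]=b
cv2.imwrite("pics/c0.png",o)
```

```text
(no output)
```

View pics/c0.png

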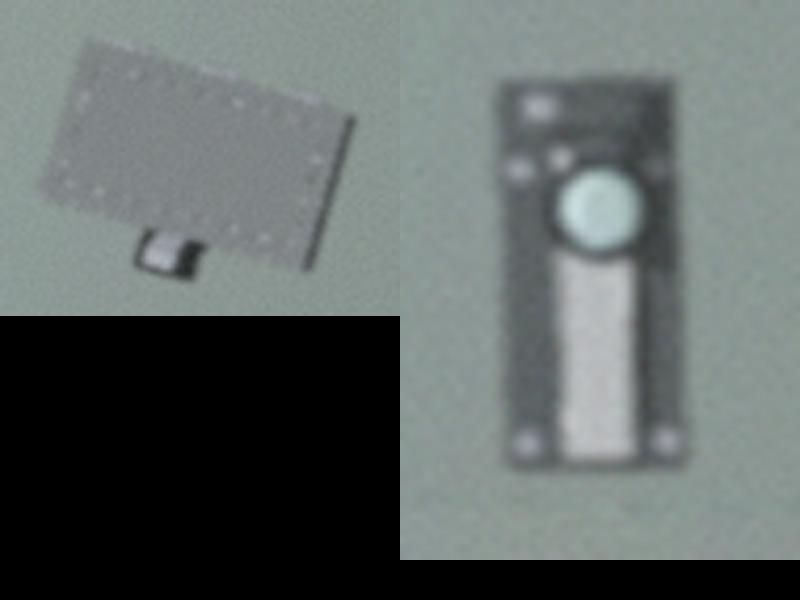

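The crop shows the lid with corners near top-view pixels (141,194), (201,209), (191,248) and (130,231), and the bright button near (158,245). It also shows the loupe with its bed pointing down-image (−x), from (380/8..) up to the lens at (330,241).

Run:
```python
from h import *
np.set_printoptions(precision=4,suppress=True)
d,im=cap("top")
def rect(mask,z,name):
    n,l,s,c=cv2.connectedComponentsWithStats(mask.astype(np.uint8)); 
    i=1+np.argmax(s[1:,4]); cnt=cv2.findContours((l==i).astype(np.uint8),0,2)[0][0].reshape(-1,2)
    P=np.array([px2plane(d,u,v,z)[:2] for u,v in cnt],np.float32)*1000
    R=cv2.minAreaRect(P); print(name,s[i],R, cv2.boxPoints(R).tolist())
g=cv2.cvtColor(im,cv2.COLOR_BGR2HSV); 
for p in [(166,221),(140,215),(120,215),(158,245),(311,250),(330,262),(330,241),(345,245)]: print(p,im[p[1],p[0]],g[p[1],p[0]])
sub=np.zeros(im.shape[:2],bool); sub[188:256,124:208]=1
rect(sub&(g[:,:,1]<22)&(g[:,:,2]>85)&(g[:,:,2]<165),.036,"lid")
rect(sub&(g[:,:,2]<75),.036,"dark")
b=np.zeros_like(sub); b[235:256,150:172]=1
rect(b&(g[:,:,2]>160),.042,"button")
L=np.zeros_like(sub); L[218:280,308:352]=1
rect(L&(g[:,:,2]<125),.006,"base"); rect(L&(g[:,:,2]>160)&(np.arange(420)[:,None]>246),.014,"bed")
```

```text
(166, 221) [135 132 127] [101  15 135]
(140, 215) [138 135 129] [100  17 138]
(120, 215) [151 155 145] [ 78  16 155]
(158, 245) [181 174 168] [106  18 181]
(311, 250) [154 155 144] [ 87  18 155]
(330, 262) [190 188 184] [100   8 190]
(330, 241) [198 197 178] [ 92  26 198]
(345, 245) [146 150 139] [ 79  19 150]
lid [ 124  188   84   68 4530] ((529.5702514648438, 236.21099853515625), (189.73019409179688, 238.4458465576172), 1.241749882698059) [[432.14373779296875, 353.35009765625], [437.31109619140625, 114.96025848388672], [626.9967651367188, 119.0718994140625], [621.8294067382812, 357.46173095703125]]
dark [162 243   6   8  30] ((459.042724609375, 235.54885864257812), (9.841574668884277, 21.974292755126953), 73.81875610351562) [[447.1195373535156, 233.88487243652344], [468.2232971191406, 227.7611541748047], [470.9659118652344, 237.2128448486328], [449.8621520996094, 243.33656311035156]]
button [155 242   7   6  27] ((463.5945129394531, 252.37181091308594), (13.969433784484863, 16.687694549560547), 1.2385454177856445) [[456.4310607910156, 260.562744140625], [456.7917785644531, 243.87893676757812], [470.7579650878906, 244.18087768554688], [470.3972473144531, 260.86468505859375]]
base [317 224  24  50 720] ((463.34527587890625, -228.91978454589844), (140.3715057373047, 64.61255645751953), 2.4624686241149902) [[391.8363037109375, -199.65887451171875], [394.61236572265625, -264.2117614746094], [534.854248046875, -258.1806945800781], [532.0781860351562, -193.6278076171875]]
bed [325 247   9  25 186] ((433.524658203125, -229.59735107421875), (68.00383758544922, 22.801481246948242), 0.6903444528579712) [[399.3878479003906, -218.6071014404297], [399.6625671386719, -241.4069366455078], [467.6614685058594, -240.5876007080078], [467.3867492675781, -217.7877655029297]]
```

Run:
```python
from h import *
np.set_printoptions(precision=4,suppress=True)
ds=[cap("top") for _ in range(6)]; d=ds[0][0]; im=np.mean([i for _,i in ds],0)
im=cv2.GaussianBlur(im.astype(np.float32),(3,3),0)
m=(im[:,:,0]-im[:,:,1]>-0.3); s=np.zeros_like(m); s[188:256,124:208]=1
m=cv2.morphologyEx((m&s&(im[:,:,1]>95)&(im[:,:,1]<160)).astype(np.uint8),cv2.MORPH_OPEN,np.ones((7,7)))
n,l,st,c=cv2.connectedComponentsWithStats(m); i=1+np.argmax(st[1:,4]); print(st[i])
cnt=cv2.findContours((l==i).astype(np.uint8),0,2)[0][0].reshape(-1,2)
for z in (.036,):
    P=np.array([px2plane(d,u,v,z)[:2] for u,v in cnt],np.float32)*1000
    R=cv2.minAreaRect(P); print(R,cv2.boxPoints(R).tolist())
```

```text
[ 131  195   71   53 2628]
((527.1316528320312, 234.32681274414062), (187.95191955566406, 127.5915756225586), 75.270751953125) [[441.53875732421875, 159.65927124023438], [564.9374389648438, 127.2188949584961], [612.7245483398438, 308.9943542480469], [489.32586669921875, 341.4347229003906]]
```

>>> {"fn": "servo_tool", "kwargs": {
  "targets": [
    [0.3,1.0,0.66,0.04,87],
    [0.6,2.0,1.32,0.08,87],
    [0.9,3.0,1.98,0.12,87],
    [1.2,4.0,2.64,0.16,87],
    [1.5,5.0,3.3,0.2,87]
  ]
}}

```text
time_s: 0.87
tcp_pos: [0.2164, -0.4496, 0.3394]
ee_rot: [[-0.887, -0.461, 0.0], [-0.461, 0.887, -0.0], [-0.0, -0.0, -1.0]]
wrist_force: [0.8, 0.2, 0.3]
gripper_width: 1.002
gripper_force: 0.0
```

>>> {"fn": "servo_tool", "kwargs": {
  "targets": [
    [0.4,1.2,0,0.05,60],
    [0.8,2.4,0,0.1,60],
    [1.2,3.6,0,0.15,60],
    [1.6,4.8,0,0.2,60],
    [2.0,6.0,0,0.25,60]
  ]
}}

```text
time_s: 1.28
tcp_pos: [0.2763, -0.2694, 0.3388]
ee_rot: [[-0.745, -0.667, 0.001], [-0.667, 0.745, -0.0], [-0.001, -0.001, -1.0]]
wrist_force: [1.6, 0.1, 0.1]
gripper_width: 0.729
gripper_force: 0.0
```

>>> {"fn": "servo_tool", "kwargs": {
  "targets": [
    [0.4,1.2,0,0.04,25],
    [0.8,2.4,0,0.08,25],
    [1.2,3.6,0,0.12,25],
    [1.6,4.8,0,0.16,25],
    [2.0,6.0,0,0.2,25]
  ]
}}

```text
time_s: 1.7
tcp_pos: [0.3362, -0.0893, 0.3391]
ee_rot: [[-0.598, -0.802, 0.002], [-0.802, 0.598, 0.0], [-0.002, -0.001, -1.0]]
wrist_force: [1.4, 0.1, 0.7]
gripper_width: 0.395
gripper_force: 0.0
```

>>> {"fn": "servo_tool", "kwargs": {
  "targets": [
    [0.4,1.2,0,0.04,25],
    [0.8,2.4,0,0.08,25],
    [1.2,3.6,0,0.12,25],
    [1.6,4.8,0,0.16,25],
    [2.0,6.0,0,0.2,25]
  ]
}}

```text
time_s: 2.12
tcp_pos: [0.3963, 0.091, 0.3391]
ee_rot: [[-0.426, -0.905, 0.001], [-0.905, 0.426, 0.001], [-0.001, -0.001, -1.0]]
wrist_force: [1.5, -0.5, 0.2]
gripper_width: 0.288
gripper_force: 0.0
```

>>> {"fn": "servo_tool", "kwargs": {
  "targets": [
    [0.6,1.2,-0.3,0.04,25],
    [1.2,2.4,-0.6,0.08,25],
    [1.8,3.6,-0.9,0.12,25],
    [2.4,4.6,-1.2,0.16,25],
    [2.7,5.3,-1.5,0.19,25]
  ]
}}

```text
time_s: 2.53
tcp_pos: [0.4788, 0.2509, 0.2925]
ee_rot: [[-0.247, -0.969, 0.0], [-0.969, 0.247, -0.0], [0.0, -0.0, -1.0]]
wrist_force: [0.2, -0.3, -0.3]
gripper_width: 0.284
gripper_force: 0.0
```

Run:
```python
from h import *
np.set_printoptions(precision=4,suppress=True)
d,im=cap("wrist","w1.png"); print(d["fx"],d["cx"],d["cy"],d["world_from_camera"]); s=r.sense(); print(s["tcp_pos"],s["ee_rot"],s["joints"],s["time_s"],s["wrist_force"])
```

```text
325.19226210127806 277.7383863723099 213.61720373630422 [[-0.9688  0.238   0.0693  0.4602]
 [ 0.2479  0.9303  0.2704  0.178 ]
 [-0.0001  0.2791 -0.9602  0.4367]
 [ 0.      0.      0.      1.    ]]
[0.4791 0.2528 0.2898] [[-0.2456 -0.9694 -0.0023]
 [-0.9694  0.2457 -0.0013]
 [ 0.0018  0.0019 -1.    ]] [ 44.9516  12.0892  -6.3804  -0.0438 -71.6762 -59.158 ] 2.5833 [ 1.983   1.5794 -1.1629]
```

View pics/w1.png

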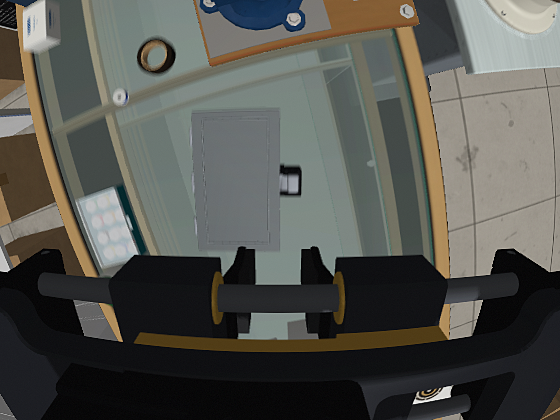

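The wrist view shows the shut lid with corners near (192,109), (279,110), (280,250) and (197,249), and the button near (291,181). I'll refine the case pose from here.

```bash
cat >> h.py <<'E'
def wplane(d,uv,z):
    T=np.array(d["world_from_camera"]); uv=np.atleast_2d(np.array(uv,float))
    p=(uv-[d["cx"],d["cy"]])/[d["fx"],d["fy"]]; th=np.linalg.norm(p,axis=1,keepdims=True)+1e-9
    ray=np.hstack([np.sin(th)*p/th,np.cos(th)])@T[:3,:3].T
    return T[:3,3]+ray*((z-T[2,3])/ray[:,2:])
E
python3 - <<'E'
from h import *
np.set_printoptions(precision=4,suppress=True)
d,im=cap("wrist"); s=r.sense(); print(s["tcp_pos"],s["time_s"],s["wrist_force"])
f=im.astype(np.float32); dif=f[:,:,0]-f[:,:,1]
print(im[180,230],im[180,170],im[180,330],im[182,291])
m=cv2.GaussianBlur(dif,(5,5),0)>-1; S=np.zeros_like(m); S[90:265,175:312]=1
m=(m&S&(f[:,:,1]>70)).astype(np.uint8); m=cv2.morphologyEx(m,cv2.MORPH_OPEN,np.ones((25,25)))
n,l,st,c=cv2.connectedComponentsWithStats(m); i=1+np.argmax(st[1:,4]); print(st[i])
cnt=cv2.findContours((l==i).astype(np.uint8),0,1)[0][0].reshape(-1,2)
P=wplane(d,cnt,.036)[:,:2].astype(np.float32)*1000
R=cv2.minAreaRect(P); print(R,cv2.boxPoints(R).tolist())
b=np.zeros_like(S); b[160:200,278:306]=1
bm=b&(f.mean(2)>120)&(f.mean(2)<256); ys,xs=np.nonzero(bm&(dif>-1)); 
print(len(xs)); Q=wplane(d,np.c_[xs,ys],.042)[:,:2]; print(Q.mean(0), cv2.minAreaRect(Q.astype(np.float32)*1000))
E
```

```text
[0.4778 0.2504 0.2905] 2.6333 [-0.0429 -1.1209 -1.0395]
[115 114 107] [118 122 110] [129 132 121] [168 160 155]
[  191   106    89   143 12008]
((530.1184692382812, 236.02108764648438), (184.105712890625, 110.67193603515625), 75.01683044433594) [[452.8648986816406, 161.4041748046875], [559.7742309570312, 132.79156494140625], [607.3720703125, 310.63800048828125], [500.46270751953125, 339.2506103515625]]
280
[0.4654 0.2517] ((464.8774719238281, 247.30445861816406), (33.49924087524414, 23.39133071899414), 75.75300598144531)
```

>>> {"fn": "servo_tool", "kwargs": {
  "targets": [
    [-0.03,0,-1.2,0,22],
    [-0.03,0,-2.4,0,22],
    [-0.03,0,-3.6,0,22],
    [-0.03,0,-4.8,0,22],
    [-0.03,0,-6.0,0,22]
  ]
}}

```text
time_s: 3.05
tcp_pos: [0.4764, 0.2473, 0.1132]
ee_rot: [[-0.251, -0.968, 0.002], [-0.968, 0.251, 0.001], [-0.002, -0.001, -1.0]]
wrist_force: [0.5, 0.2, -0.1]
gripper_width: 0.257
gripper_force: 0.0
```

>>> {"fn": "servo_tool", "kwargs": {
  "targets": [
    [0,0,-0.7,0,22],
    [0,0,-1.2,0,22],
    [0,0,-1.2,0,22],
    [0,0,-1.2,0,22],
    [0,0,-1.2,0,22]
  ]
}}

```text
time_s: 3.47
tcp_pos: [0.4773, 0.2484, 0.0792]
ee_rot: [[-0.25, -0.968, 0.002], [-0.968, 0.25, 0.002], [-0.002, -0.002, -1.0]]
wrist_force: [-1.1, 0.6, 0.7]
gripper_width: 0.252
gripper_force: 0.0
```

Run:
```python
from h import *
np.set_printoptions(precision=4,suppress=True)
s=r.sense(); print(s["tcp_pos"],s["time_s"],s["wrist_force"],s["gripper_width"]*87)
d,im=cap("wrist"); d2,t=cap("scene")
o=np.zeros((600,800,3),np.uint8); o[:420,:400]=im[:,80:480]
p=proj(d2,[.465,.25,.05]).astype(int); print(p)
c=t[max(0,p[1]-50):p[1]+50,max(0,p[0]-66):p[0]+66]; c=cv2.resize(c,(400,300),interpolation=cv2.INTER_CUBIC); o[:300,400:]=c
d3,t=cap("top"); c=t[190:260,125:215]; o[300:300+300,400:]=cv2.resize(c,(400,300),interpolation=cv2.INTER_CUBIC)
cv2.imwrite("pics/w2.png",o)
```

```text
[0.4773 0.2484 0.0792] 3.4667 [-1.1104  0.5759  0.6745] 21.926413955319976
[266 299]
```

View pics/w2.png

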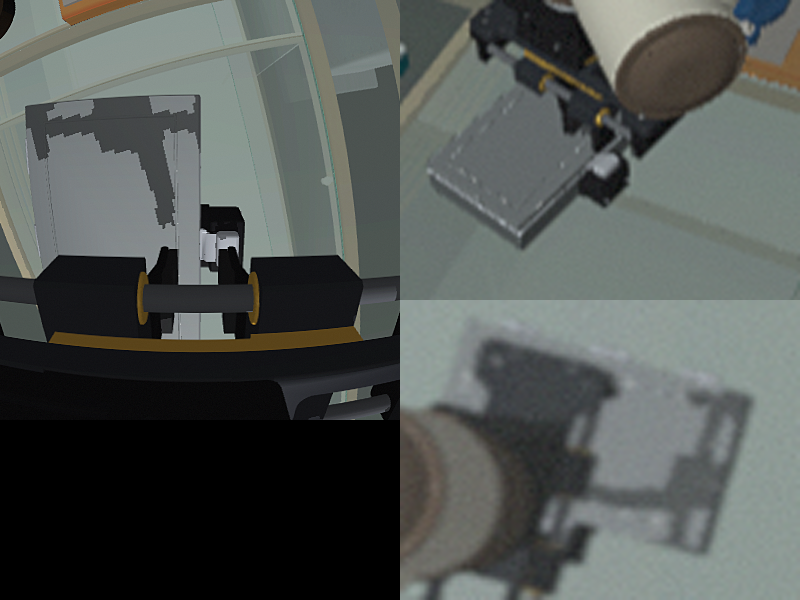

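The wrist view (left part of the composite) shows the left finger over the lid's front strip, with the lid edge at full-image u≈280. The right finger is over the button, at full-image (290–320, 230–260). A quick numeric check before pressing.

Run:
```python
from h import *
np.set_printoptions(precision=1,suppress=True)
d,im=cap("wrist"); t=r.sense()["tcp_pos"]
a=np.radians(-14.6); ex=np.array([np.cos(a),np.sin(a)]); ey=np.array([-ex[1],ex[0]])
def rel(u,v,z): q=(wplane(d,[u,v],z)[0][:2]-t[:2])*1000; return np.array([q@ex,q@ey])
print("front edge",rel(280,100,.036),rel(280,200,.036),rel(280,260,.036))
print("button L/R top",rel(290,235,.042),rel(320,235,.042),"housing R",rel(324,208,.036), "back corner",rel(105,108,.036))
print("tips", rel(258,330,.062),rel(302,330,.062))
print((np.array([.4773,.2484])*1000-[533,234])@ex, (np.array([.4773,.2484])*1000-[533,234])@ey)
```

```text
front edge [ -0.9 -87.5] [ -1.  -28.9] [-1.1 10. ]
button L/R top [-7.  -9.1] [-24.9  -9. ] housing R [-27.5 -24.1] back corner [108.1 -89. ]
tips [12.2 45.5] [-14.5  45.5]
-57.531199554546625 -0.10525119920103593
```

>>> {"fn": "servo_tool", "kwargs": {
  "targets": [
    [-0.08,0.09,-0.2,0,22],
    [-0.08,0.09,-0.45,0,22],
    [-0.08,0.09,-0.62,0,22],
    [-0.08,0.09,-0.74,0,22],
    [-0.08,0.09,-0.82,0,22]
  ]
}}

```text
time_s: 4.08
tcp_pos: [0.4739, 0.2508, 0.054]
ee_rot: [[-0.249, -0.968, -0.001], [-0.968, 0.249, -0.002], [0.002, 0.001, -1.0]]
wrist_force: [-9.0, -0.2, 28.6]
gripper_width: 0.249
gripper_force: 14.1
```

>>> {"fn": "servo_tool", "kwargs": {
  "targets": [
    [0,0,0,0,22],
    [0,0,0,0,22],
    [0,0,0,0,22],
    [0,0,0.0,0,22],
    [0,0,0,0,22]
  ]
}}

```text
time_s: 4.5
tcp_pos: [0.4738, 0.2507, 0.0543]
ee_rot: [[-0.249, -0.968, -0.0], [-0.968, 0.249, -0.001], [0.001, 0.0, -1.0]]
wrist_force: [-4.1, -0.2, 12.8]
gripper_width: 0.253
gripper_force: 6.4
```

Run:
```python
import numpy as np
c,s=np.cos(np.radians(-14.5)),np.sin(np.radians(-14.5))
def P(t): rho=102-4*t; return np.array([55-rho*np.cos(t)+10*np.sin(t),26+rho*np.sin(t)+10*np.cos(t)])
T=np.r_[0.015,0.05,0.1,0.16,0.23,0.31,np.linspace(.4,1.80,15)][:21]
p=np.array([P(t) for t in T]); 
for k in range(0,20,5):
    q=(p[k+1:k+6]-p[k])/30; print([[round(a*c,2),round(a*s,2),round(b,2)] for a,b in q])
```

```text
[[np.float64(0.02), np.float64(-0.01), np.float64(0.12)], [np.float64(0.05), np.float64(-0.01), np.float64(0.29)], [np.float64(0.11), np.float64(-0.03), np.float64(0.48)], [np.float64(0.18), np.float64(-0.05), np.float64(0.71)], [np.float64(0.29), np.float64(-0.07), np.float64(0.96)]]
[[np.float64(0.14), np.float64(-0.04), np.float64(0.27)], [np.float64(0.32), np.float64(-0.08), np.float64(0.55)], [np.float64(0.53), np.float64(-0.14), np.float64(0.81)], [np.float64(0.76), np.float64(-0.2), np.float64(1.04)], [np.float64(1.01), np.float64(-0.26), np.float64(1.25)]]
[[np.float64(0.27), np.float64(-0.07), np.float64(0.18)], [np.float64(0.55), np.float64(-0.14), np.float64(0.33)], [np.float64(0.85), np.float64(-0.22), np.float64(0.46)], [np.float64(1.15), np.float64(-0.3), np.float64(0.55)], [np.float64(1.47), np.float64(-0.38), np.float64(0.6)]]
[[np.float64(0.31), np.float64(-0.08), np.float64(0.02)], [np.float64(0.63), np.float64(-0.16), np.float64(0.02)], [np.float64(0.94), np.float64(-0.24), np.float64(-0.02)], [np.float64(1.24), np.float64(-0.32), np.float64(-0.09)], [np.float64(1.53), np.float64(-0.4), np.float64(-0.2)]]
```

>>> {"fn": "servo_tool", "kwargs": {
  "targets": [
    [0.02,0,0.12,0,22],
    [0.05,-0.01,0.29,0,22],
    [0.11,-0.03,0.48,0,22],
    [0.18,-0.05,0.71,0,22],
    [0.29,-0.07,0.96,0,22]
  ]
}}

```text
time_s: 4.92
tcp_pos: [0.4829, 0.2483, 0.082]
ee_rot: [[-0.25, -0.968, -0.001], [-0.968, 0.25, -0.001], [0.001, 0.0, -1.0]]
wrist_force: [-0.7, 0.0, 2.3]
gripper_width: 0.253
gripper_force: 0.4
```

Run:
```python
from h import *
d,im=cap("wrist"); d2,t=cap("scene")
o=np.zeros((420,800,3),np.uint8); o[:,:400]=im[:,80:480]
c=t[250:345,200:327]; o[:300,400:]=cv2.resize(c,(400,300),interpolation=cv2.INTER_CUBIC)
cv2.imwrite("pics/w3.png",o)
```

```text
(no output)
```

View pics/w3.png

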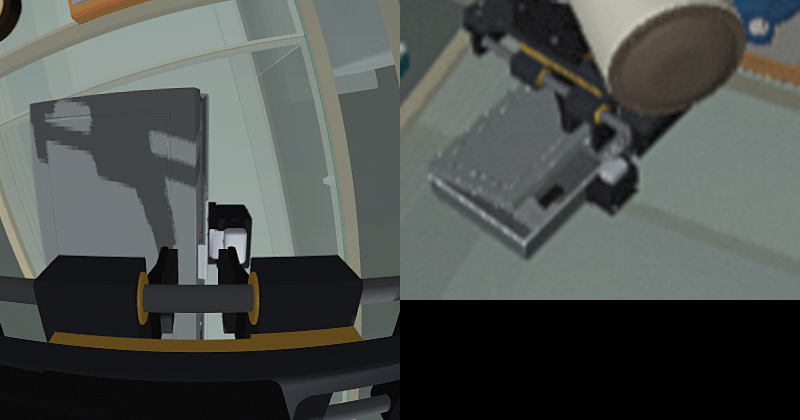

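The lid is free and follows the finger: the scene crop shows its gap at (530,180). I'll continue along the arc.

>>> {"fn": "servo_tool", "kwargs": {
  "targets": [
    [0.14,-0.04,0.27,0,22],
    [0.32,-0.08,0.55,0,22],
    [0.53,-0.14,0.81,0,22],
    [0.76,-0.2,1.04,0,22],
    [1.01,-0.26,1.25,0,22]
  ]
}}

```text
time_s: 5.43
tcp_pos: [0.5142, 0.2407, 0.1204]
ee_rot: [[-0.25, -0.968, 0.001], [-0.968, 0.25, 0.001], [-0.001, -0.001, -1.0]]
wrist_force: [0.3, -0.4, 1.2]
gripper_width: 0.25
gripper_force: 0.4
```

>>> {"fn": "servo_tool", "kwargs": {
  "targets": [
    [0.27,-0.07,0.18,0,24],
    [0.55,-0.14,0.33,0,24],
    [0.85,-0.22,0.46,0,24],
    [1.15,-0.3,0.55,0,24],
    [1.47,-0.38,0.6,0,24]
  ]
}}

```text
time_s: 5.85
tcp_pos: [0.5583, 0.2291, 0.1376]
ee_rot: [[-0.25, -0.968, 0.0], [-0.968, 0.25, 0.0], [-0.0, -0.0, -1.0]]
wrist_force: [0.8, -0.1, 2.1]
gripper_width: 0.277
gripper_force: 0.4
```

>>> {"fn": "servo_tool", "kwargs": {
  "targets": [
    [0.31,-0.08,0.02,0,24],
    [0.63,-0.16,0.02,0,24],
    [0.94,-0.24,-0.02,0,24],
    [1.24,-0.32,-0.05,0,24],
    [1.6,-0.42,-0.05,0,24]
  ]
}}

```text
time_s: 6.27
tcp_pos: [0.6054, 0.2163, 0.1348]
ee_rot: [[-0.25, -0.968, -0.002], [-0.968, 0.25, -0.001], [0.001, 0.002, -1.0]]
wrist_force: [-0.5, -0.3, -0.2]
gripper_width: 0.271
gripper_force: 0.0
```

>>> {"fn": "servo_tool", "kwargs": {
  "targets": [
    [0.1,-0.03,0,0,24],
    [0.1,-0.03,0,0,24],
    [0.1,-0.03,0.4,0,24],
    [0.1,-0.03,1.2,0,24],
    [0.1,-0.03,2.2,0,24]
  ]
}}

```text
time_s: 6.68
tcp_pos: [0.6064, 0.2153, 0.1999]
ee_rot: [[-0.25, -0.968, -0.006], [-0.968, 0.25, -0.003], [0.004, 0.005, -1.0]]
wrist_force: [0.8, 0.0, 0.3]
gripper_width: 0.271
gripper_force: 0.0
```

>>> {"fn": "servo_tool", "kwargs": {
  "targets": [
    [-0.6,0.15,1.0,0,40],
    [-1.6,0.4,1.0,0,50],
    [-2.6,0.7,1.0,0,50],
    [-3.6,0.9,1.0,0,50],
    [-4.6,1.2,1.0,0,50]
  ]
}}

```text
time_s: 7.1
tcp_pos: [0.4682, 0.2516, 0.2318]
ee_rot: [[-0.251, -0.968, -0.001], [-0.968, 0.251, 0.0], [0.0, 0.001, -1.0]]
wrist_force: [0.1, 0.7, 0.4]
gripper_width: 0.54
gripper_force: 0.0
```

Run:
```python
from h import *
d,im=cap("wrist"); d2,t=cap("top"); cv2.imwrite("pics/w4raw.png",im); cv2.imwrite("pics/t4raw.png",t)
o=np.zeros((420,800,3),np.uint8); o[:,:400]=im[:,80:480]
c=t[170:265,120:247]; o[:300,400:]=cv2.resize(c,(400,300),interpolation=cv2.INTER_CUBIC)
cv2.imwrite("pics/w4.png",o); s=r.sense(); print(s["tcp_pos"],s["joints"],s["time_s"])
```

```text
[0.46626522 0.25210359 0.23234436] [ 45.90241504  13.15362827 -13.41547121  -0.08480528 -63.46756056
 -60.15981506] 7.2
```

View pics/w4.png

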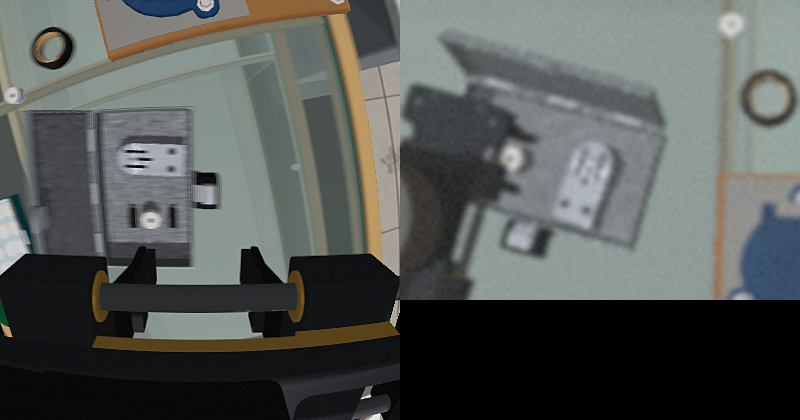

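The lid stands fully open. The plate lies in the −y bay, at (232,157) in the full wrist image, and the bobbin in the +y bay at (230,219). Now I'll measure the plate.

Run:
```python
from h import *
np.set_printoptions(precision=1,suppress=True)
def R(im,S,thr,f):
    g=cv2.GaussianBlur(im,(3,3),0).max(2); m=np.zeros(g.shape,np.uint8); m[S]=(g[S]>thr)
    m=cv2.morphologyEx(m,cv2.MORPH_CLOSE,np.ones((5,5)))
    n,l,st,c=cv2.connectedComponentsWithStats(m); i=1+np.argmax(st[1:,4])
    cnt=cv2.findContours((l==i).astype(np.uint8),0,1)[0][0].reshape(-1,2)
    P=f(cnt).astype(np.float32)*1000; r_=cv2.minAreaRect(P); print(thr,st[i],np.array(r_[0]),np.array(r_[1]),r_[2]); return r_
d,im=cap("wrist"); print(r.sense()["tcp_pos"])
for t in (140,160): R(im,np.s_[125:190,180:272],t,lambda c:wplane(d,c,.013)[:,:2])
d2,tp=cap("top")
for t in (150,165): R(tp,np.s_[205:250,160:200],t,lambda c:np.array([px2plane(d2,u,v,.013)[:2] for u,v in c]))
a=np.radians(-14.8); c,s=np.cos(a),np.sin(a)
print("expected",533+(-6)*c+36*s,234-6*s-36*c)
```

```text
[0.5 0.3 0.2]
140 [ 190  143   70   34 1940] [516.7 204.8] [36.8 79.4] 72.4645767211914
160 [ 194  143   65   33 1729] [514.8 204.9] [35.7 73.7] 72.90631103515625
150 [168 214  22  36 412] [500.7 204.9] [102.7  56.9] 7.153998374938965
165 [169 215  17  27 260] [515.  204.9] [34.8 73.7] 71.56340026855469
expected 518.0030123826848 200.7270325578542
```

>>> {"fn": "servo_tool", "kwargs": {
  "targets": [
    [0.2,-0.3,0,-0.108,56],
    [0.4,-0.6,0,-0.216,56],
    [0.6,-0.9,0,-0.324,56],
    [0.8,-1.2,0,-0.432,56],
    [1.09,-1.42,0,-0.54,56]
  ]
}}

```text
time_s: 7.72
tcp_pos: [0.5037, 0.2083, 0.2315]
ee_rot: [[-0.717, -0.697, -0.001], [-0.697, 0.717, -0.0], [0.001, 0.0, -1.0]]
wrist_force: [0.2, -0.2, 0.1]
gripper_width: 0.642
gripper_force: 0.0
```

>>> {"fn": "servo_tool", "kwargs": {
  "targets": [
    [0,0,0,-0.108,56],
    [0,0,0,-0.216,56],
    [0,0,0,-0.324,56],
    [0,0,0,-0.432,56],
    [0,0,0,-0.54,56]
  ]
}}

```text
time_s: 8.13
tcp_pos: [0.5038, 0.2089, 0.2313]
ee_rot: [[-0.973, -0.229, -0.0], [-0.229, 0.973, -0.0], [0.001, -0.0, -1.0]]
wrist_force: [0.8, 0.2, 0.1]
gripper_width: 0.647
gripper_force: 0.0
```

>>> {"fn": "servo_tool", "kwargs": {
  "targets": [
    [0,0,-1,-0.108,56],
    [0,0,-2,-0.216,56],
    [0,0,-3,-0.324,56],
    [0,0,-4,-0.432,56],
    [0,0,-4.4,-0.543,56]
  ]
}}

```text
time_s: 8.55
tcp_pos: [0.5016, 0.2074, 0.0953]
ee_rot: [[-0.951, 0.308, -0.006], [0.308, 0.951, -0.004], [0.005, -0.006, -1.0]]
wrist_force: [-0.4, -1.0, 1.3]
gripper_width: 0.647
gripper_force: 0.0
```

>>> {"fn": "servo_tool", "kwargs": {
  "targets": [
    [0,0,0,0,56],
    [0,0,0,0,56],
    [0,0,0,0,56],
    [0,0,0,0,56],
    [0,0,0,0,56]
  ]
}}

```text
time_s: 8.97
tcp_pos: [0.5037, 0.2097, 0.1011]
ee_rot: [[-0.954, 0.3, 0.002], [0.3, 0.954, 0.002], [-0.002, 0.002, -1.0]]
wrist_force: [0.1, 0.0, -0.2]
gripper_width: 0.646
gripper_force: 0.0
```

Run:
```python
from h import *
d,im=cap("wrist"); d2,t=cap("top"); cv2.imwrite("pics/w5raw.png",im)
o=np.zeros((420,800,3),np.uint8); o[:,:420]=im[:,70:490]
c=t[170:265,120:247]; o[:285,420:]=cv2.resize(c,(380,285),interpolation=cv2.INTER_CUBIC)
cv2.imwrite("pics/w5.png",o); s=r.sense(); print(s["tcp_pos"],s["joints"],s["time_s"],s["ee_rot"][:,1])
```

```text
[0.50335085 0.2096307  0.10079401] [ 3.96529434e+01  2.25282144e+01 -2.13085493e+01  1.77506571e-03
 -4.60394578e+01 -1.47102367e+02] 9.0667 [0.2998418  0.95398724 0.00180178]
```

View pics/w5.png

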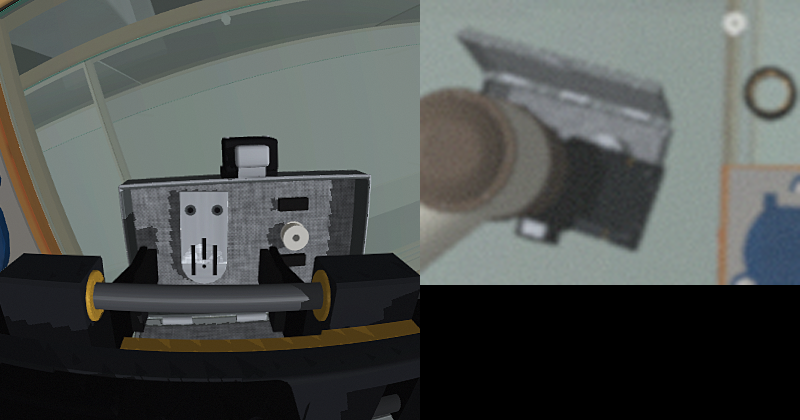

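The plate is between the fingers: its square end runs from (250,192) to (298,192) in the full wrist image, and the bobbin is at (364,237). A numeric check of the offset.

Run:
```python
from h import *
np.set_printoptions(precision=1,suppress=True)
im=cv2.imread("pics/w5raw.png"); d,_=cap("wrist"); s=r.sense(); t=s["tcp_pos"]; X=s["ee_rot"][:2,0]; Y=s["ee_rot"][:2,1]
g=cv2.GaussianBlur(im,(3,3),0).max(2)
for v in (200,215,225,240):
    row=g[v,235:320].astype(int); e=np.nonzero(row>130)[0]; L,R_=235+e[0],235+e[-1]
    q=(wplane(d,[[L,v],[R_,v]],.013)[:,:2]-t[:2])*1000; print(v,L,R_,q@Y,q@X)
q=(wplane(d,[[274,192],[274,278]],.013)[:,:2]-t[:2])*1000; print("ends x (tool)",q@X, q@Y)
```

```text
200 250 298 [-18.9  16.4] [19.4 19.4]
215 250 299 [-19.1  17.4] [7.9 7.9]
225 251 297 [-18.6  16. ] [0.1 0. ]
240 251 297 [-18.9  16.2] [-12. -12.]
ends x (tool) [ 25.4 -44.6] [-1.2 -1.5]
```

>>> {"fn": "servo_tool", "kwargs": {
  "targets": [
    [0,-0.03,-0.8,0,56],
    [0,-0.03,-1.6,0,56],
    [0,-0.03,-2.2,0,56],
    [0,-0.03,-2.5,0,56],
    [0,-0.03,-2.62,0,56]
  ]
}}

```text
time_s: 9.53
tcp_pos: [0.5021, 0.2077, 0.0203]
ee_rot: [[-0.954, 0.3, -0.003], [0.3, 0.954, -0.002], [0.002, -0.003, -1.0]]
wrist_force: [-9.3, -2.2, 23.4]
gripper_width: 0.642
gripper_force: 11.7
```

>>> {"fn": "servo_tool", "kwargs": {
  "targets": [
    [0,0,0,0,50],
    [0,0,0,0,42],
    [0,0,0,0,30],
    [0,0,0,0,30],
    [0,0,0,0,30]
  ]
}}

```text
time_s: 9.95
tcp_pos: [0.5033, 0.2087, 0.0218]
ee_rot: [[-0.954, 0.3, 0.001], [0.3, 0.954, 0.001], [-0.001, 0.001, -1.0]]
wrist_force: [0.7, -0.0, 1.5]
gripper_width: 0.403
gripper_force: 30.0
```

>>> {"fn": "servo_tool", "kwargs": {
  "targets": [
    [0,0,0,0,30],
    [0,0,0,0,30],
    [0,0,0,0,30],
    [0,0,0.1,0,30],
    [0,0,0.3,0,30]
  ]
}}

```text
time_s: 10.37
tcp_pos: [0.5022, 0.2079, 0.0295]
ee_rot: [[-0.954, 0.301, -0.002], [0.301, 0.954, -0.001], [0.002, -0.002, -1.0]]
wrist_force: [-0.3, -0.4, -1.1]
gripper_width: 0.405
gripper_force: 30.0
```

>>> {"fn": "servo_tool", "kwargs": {
  "targets": [
    [0,0,0.6,0,30],
    [0,0,1.6,0,30],
    [0,0,2.8,0,30],
    [0,0,4.0,0,30],
    [0,0,5.2,0,30]
  ]
}}

```text
time_s: 10.78
tcp_pos: [0.5024, 0.208, 0.1878]
ee_rot: [[-0.954, 0.301, -0.001], [0.301, 0.954, -0.0], [0.001, -0.001, -1.0]]
wrist_force: [1.0, 0.7, -0.6]
gripper_width: 0.405
gripper_force: 30.0
```

>>> {"fn": "servo_tool", "kwargs": {
  "targets": [
    [0,0,1.2,0,30],
    [0,0,2.4,0,30],
    [0,0,3.6,0,30],
    [0,-0.3,4.3,0,30],
    [0,-0.9,4.5,0,30]
  ]
}}

```text
time_s: 11.2
tcp_pos: [0.5043, 0.1827, 0.326]
ee_rot: [[-0.954, 0.298, 0.008], [0.298, 0.954, 0.004], [-0.006, 0.006, -1.0]]
wrist_force: [0.3, -0.3, -0.7]
gripper_width: 0.408
gripper_force: 30.0
```

>>> {"fn": "servo_tool", "kwargs": {
  "targets": [
    [-0.2,-1.0,0,0.02,30],
    [-0.4,-2.0,0,0.04,30],
    [-0.6,-3.0,0,0.06,30],
    [-0.9,-4.0,0,0.08,30],
    [-1.2,-5.0,0,0.1,30]
  ]
}}

```text
time_s: 11.62
tcp_pos: [0.4659, 0.03, 0.321]
ee_rot: [[-0.979, 0.203, -0.001], [0.203, 0.979, 0.0], [0.001, -0.0, -1.0]]
wrist_force: [0.4, -0.9, 0.5]
gripper_width: 0.4
gripper_force: 30.0
```

>>> {"fn": "servo_tool", "kwargs": {
  "targets": [
    [-0.2,-1.0,0,0.02,30],
    [-0.4,-2.0,0,0.04,30],
    [-0.6,-3.0,0,0.06,30],
    [-0.9,-4.0,0,0.09,30],
    [-1.2,-5.0,0,0.12,30]
  ]
}}

```text
time_s: 12.03
tcp_pos: [0.4298, -0.1199, 0.3211]
ee_rot: [[-0.997, 0.083, -0.0], [0.083, 0.997, 0.0], [0.0, 0.0, -1.0]]
wrist_force: [0.5, -0.5, -0.9]
gripper_width: 0.403
gripper_force: 30.0
```

>>> {"fn": "servo_tool", "kwargs": {
  "targets": [
    [-0.2,-1.0,0,0.03,30],
    [-0.5,-2.0,-0.6,0.06,30],
    [-0.7,-3.0,-1.2,0.09,30],
    [-0.87,-3.6,-1.8,0.115,30],
    [-0.87,-3.77,-2.0,0.115,30]
  ]
}}

```text
time_s: 12.45
tcp_pos: [0.402, -0.2331, 0.2583]
ee_rot: [[-1.0, -0.026, -0.005], [-0.026, 1.0, 0.002], [0.005, 0.002, -1.0]]
wrist_force: [-0.5, 1.4, -0.1]
gripper_width: 0.402
gripper_force: 30.0
```

>>> {"fn": "servo_tool", "kwargs": {
  "targets": [
    [0,0,-0.6,0,30],
    [0,0,-1.2,0,30],
    [0,0,-1.4,0,30],
    [0,0,-1.4,0,30],
    [0,0,-1.4,0,30]
  ]
}}

```text
time_s: 12.87
tcp_pos: [0.4054, -0.2315, 0.2198]
ee_rot: [[-1.0, -0.031, 0.001], [-0.031, 1.0, -0.001], [-0.0, -0.001, -1.0]]
wrist_force: [-0.6, -0.2, 0.5]
gripper_width: 0.403
gripper_force: 30.0
```

Run:
```python
from h import *
d,im=cap("wrist"); d2,t=cap("top"); cv2.imwrite("pics/w6raw.png",im)
o=np.zeros((420,800,3),np.uint8); o[:,:420]=im[:,70:490]
c=t[200:295,265:392]; o[:285,420:]=cv2.resize(c,(380,285),interpolation=cv2.INTER_CUBIC)
cv2.imwrite("pics/w6.png",o); s=r.sense(); print(s["tcp_pos"],s["joints"],s["time_s"],s["ee_rot"][:,1],s["gripper_width"]*87)
```

```text
[ 0.40575321 -0.23163164  0.22046188] [-9.70443546e+00  7.42129255e+00 -2.25805708e+01  2.77035692e-02
 -5.98583752e+01 -7.85546472e+01] 12.9667 [-3.06211909e-02  9.99530661e-01 -8.94431545e-04] 34.94999685101311
```

View pics/w6.png

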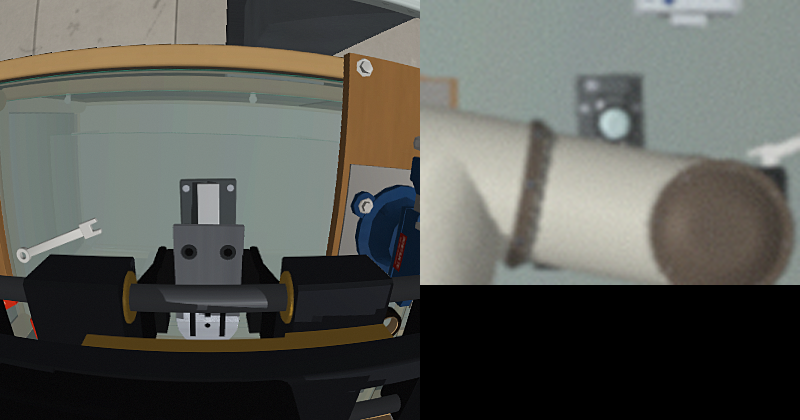

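The wrist view shows the loupe's front end at full-image (250–306,180), with the bed strip at u 267–289. The held plate is level above it. Next I'll measure the bed line.

Run:
```python
from h import *
np.set_printoptions(precision=1,suppress=True)
im=cv2.imread("pics/w6raw.png"); d,_=cap("wrist"); s=r.sense(); t=s["tcp_pos"]*1000; X=s["ee_rot"][:2,0]; Y=s["ee_rot"][:2,1]; print(t,np.degrees(np.arctan2(Y[1],Y[0])))
g=cv2.GaussianBlur(im,(3,3),0).max(2).astype(int)
for v in (190,197,205,213,220):
    row=g[v,258:298]; e=np.nonzero(row>140)[0]; q=wplane(d,[[258+e[0],v],[258+e[-1]+1,v]],.014)[:,:2]*1000
    row=g[v,235:320]; b=np.nonzero(row<115)[0]; q2=wplane(d,[[235+b[0],v],[235+b[-1]+1,v]],.006)[:,:2]*1000
    print(v,258+e[0],258+e[-1],q[0],q[1],"mid",q.mean(0),"base",q2[0],q2[1],q2.mean(0))
col=g[170:200,[255,300]]; print(col.T); print(g[175:195,278])
for v in (180,): print("base front",wplane(d,[[256,v],[300,v]],.006)[:,:2]*1000)
for v in (184,): print("bed front",wplane(d,[[278,v]],.014)[:,:2]*1000)
for v in (240,250):
    row=g[v,235:330]; 
    q=(wplane(d,[[244,v],[315,v]],.2204-.0088)[:,:2]*1000-t[:2]); print("plate",q@Y,q@X)
q=(wplane(d,[[279,224]],.2204-.0088)[:,:2]*1000-t[:2]); print("plate square end toolx",q@X)
```

```text
[ 405.6 -231.7  220.4] 91.7464025371142
190 268 288 [ 405.1 -241.3] [ 404.4 -218.2] mid [ 404.8 -229.7] base [ 407.4 -261.8] [ 405.5 -197.5] [ 406.4 -229.6]
197 268 288 [ 413.  -241.1] [ 412.3 -217.9] mid [ 412.7 -229.5] base [ 415.5 -261.7] [ 413.6 -197.1] [ 414.5 -229.4]
205 268 288 [ 422.2 -240.9] [ 421.5 -217.5] mid [ 421.9 -229.2] base [ 424.9 -261.7] [ 423.  -197.7] [ 424.  -229.7]
213 268 288 [ 431.5 -240.7] [ 430.8 -217.1] mid [ 431.1 -228.9] base [ 434.4 -261.6] [ 432.5 -197.2] [ 433.5 -229.4]
220 269 288 [ 439.7 -239.4] [ 439.  -216.8] mid [ 439.4 -228.1] base [ 442.8 -260.4] [ 440.9 -196.7] [ 441.9 -228.6]
[[140 140 140 140 140 140 141 141 120  80  60  66  70  66  85 134 167 168
  164 165 162 134  92  70  69  70  70  70  71  71]
 [140 140 140 140 140 141 143 133  96  64  63  69  70  76 110 153 170 166
  164 169 157 114  78  71  71  71  72  72  72  71]]
[140 142 136 104  69  57  49  47  83 142 173 173 172 171 171 171 172 172
 171 171]
base front [[ 395.7 -255.2]
 [ 394.3 -205.9]]
bed front [[ 398.1 -230.5]]
plate [-15.9  20. ] [17.6 17.6]
plate [-16.1  20.2] [12.1 12.1]
plate square end toolx [26.1]
```

>>> {"fn": "servo_tool", "kwargs": {
  "targets": [
    [0,0.04,-1.2,0,30],
    [0,0.04,-2.4,0,30],
    [0,0.04,-3.6,0,30],
    [0,0.04,-4.7,0,30],
    [0,0.04,-5.4,0,30]
  ]
}}

```text
time_s: 13.43
tcp_pos: [0.4041, -0.2301, 0.0552]
ee_rot: [[-1.0, -0.03, -0.002], [-0.03, 1.0, 0.001], [0.002, 0.001, -1.0]]
wrist_force: [0.1, -0.1, 0.3]
gripper_width: 0.4
gripper_force: 30.0
```

>>> {"fn": "servo_tool", "kwargs": {
  "targets": [
    [0,0,-0.3,0,30],
    [0,0,-0.5,0,30],
    [0,0,-0.6,0,30],
    [0,0,-0.6,0,30],
    [0,0,-0.6,0,30]
  ]
}}

```text
time_s: 13.85
tcp_pos: [0.406, -0.2307, 0.0404]
ee_rot: [[-1.0, -0.03, 0.003], [-0.03, 1.0, -0.001], [-0.003, -0.001, -1.0]]
wrist_force: [0.1, -0.1, -0.3]
gripper_width: 0.402
gripper_force: 30.0
```

>>> {"fn": "servo_tool", "kwargs": {
  "targets": [
    [0,0,-0.1,0,30],
    [0,0,-0.2,0,30],
    [0,0,-0.3,0,30],
    [0,0,-0.36,0,30],
    [0,0,-0.4,0,30]
  ]
}}

```text
time_s: 14.27
tcp_pos: [0.4047, -0.2305, 0.0269]
ee_rot: [[-1.0, -0.03, -0.0], [-0.03, 1.0, 0.0], [0.0, 0.0, -1.0]]
wrist_force: [-0.1, 0.3, 0.1]
gripper_width: 0.401
gripper_force: 30.0
```

>>> {"fn": "servo_tool", "kwargs": {
  "targets": [
    [0,0,0,0,30],
    [0,0,0,0,30],
    [0,0,0,0,30],
    [0,0,0,0,30],
    [0,0,0,0,30]
  ]
}}

```text
time_s: 14.68
tcp_pos: [0.4048, -0.2305, 0.0272]
ee_rot: [[-1.0, -0.03, 0.0], [-0.03, 1.0, -0.0], [-0.0, -0.0, -1.0]]
wrist_force: [0.2, -0.6, -0.0]
gripper_width: 0.403
gripper_force: 30.0
```

>>> {"fn": "servo_tool", "kwargs": {
  "targets": [
    [0.25,0.01,-0.01,0,30],
    [0.55,0.02,-0.02,0,30],
    [0.85,0.03,-0.02,0,30],
    [1.15,0.03,-0.02,0,30],
    [1.4,0.04,-0.02,0,30]
  ]
}}

```text
time_s: 15.1
tcp_pos: [0.4478, -0.2294, 0.0268]
ee_rot: [[-1.0, -0.03, -0.0], [-0.03, 1.0, -0.0], [0.0, -0.0, -1.0]]
wrist_force: [-4.1, -0.2, 6.9]
gripper_width: 0.405
gripper_force: 30.0
```

>>> {"fn": "servo_tool", "kwargs": {
  "targets": [
    [0,0,0,0,30],
    [0.03,0,0,0,30],
    [0.06,0,0,0,30],
    [0.09,0,0,0,30],
    [0.09,0,0,0,30]
  ]
}}

```text
time_s: 15.52
tcp_pos: [0.4498, -0.2295, 0.0268]
ee_rot: [[-1.0, -0.03, 0.001], [-0.03, 1.0, -0.0], [-0.001, -0.0, -1.0]]
wrist_force: [-0.2, -1.5, 3.2]
gripper_width: 0.401
gripper_force: 30.0
```

>>> {"fn": "servo_tool", "kwargs": {
  "targets": [
    [0.02,0,0,0,30],
    [0.04,0,0,0,30],
    [0.06,0,0,0,30],
    [0.06,0,0,0,30],
    [0.06,0,0,0,30]
  ]
}}

```text
time_s: 15.93
tcp_pos: [0.4499, -0.2295, 0.0268]
ee_rot: [[-1.0, -0.03, -0.003], [-0.03, 1.0, 0.0], [0.003, 0.0, -1.0]]
wrist_force: [-3.7, -2.7, 6.6]
gripper_width: 0.402
gripper_force: 30.0
```

>>> {"fn": "servo_tool", "kwargs": {
  "targets": [
    [0.02,0,0,0,30],
    [0.04,0,0,0,30],
    [0.04,0,0,0,30],
    [0.04,0,0,0,30],
    [0.04,0,0,0,30]
  ]
}}

```text
time_s: 16.35
tcp_pos: [0.45, -0.2294, 0.0267]
ee_rot: [[-1.0, -0.029, -0.005], [-0.029, 1.0, 0.0], [0.005, 0.001, -1.0]]
wrist_force: [-5.1, -2.0, 8.8]
gripper_width: 0.402
gripper_force: 30.0
```

>>> {"fn": "servo_tool", "kwargs": {
  "targets": [
    [-0.03,0,0,0,38],
    [-0.03,0,0,0,44],
    [-0.03,0,0,0,50],
    [-0.03,0,0,0,54],
    [-0.03,0,0,0,54]
  ]
}}

```text
time_s: 16.77
tcp_pos: [0.4516, -0.2291, 0.0262]
ee_rot: [[-1.0, -0.03, -0.0], [-0.03, 1.0, 0.0], [0.0, 0.0, -1.0]]
wrist_force: [-0.4, -1.0, 0.1]
gripper_width: 0.597
gripper_force: 0.0
```

>>> {"fn": "servo_tool", "kwargs": {
  "targets": [
    [0,0,0,0,54],
    [0,0,0.2,0,54],
    [0,0,0.8,0,54],
    [0,0,1.8,0,54],
    [0,0,3.0,0,54]
  ]
}}

```text
time_s: 17.18
tcp_pos: [0.4501, -0.2289, 0.1162]
ee_rot: [[-1.0, -0.03, -0.005], [-0.03, 1.0, 0.001], [0.005, 0.001, -1.0]]
wrist_force: [0.6, -0.2, 0.3]
gripper_width: 0.616
gripper_force: 0.0
```

>>> {"fn": "servo_tool", "kwargs": {
  "targets": [
    [-0.5,0,1.0,0,54],
    [-1.0,0,2.0,0,54],
    [-1.5,0,3.0,0,54],
    [-2.0,0,4.0,0,54],
    [-2.0,0,5.0,0,54]
  ]
}}

```text
time_s: 17.6
tcp_pos: [0.3886, -0.2289, 0.2685]
ee_rot: [[-1.0, -0.029, -0.0], [-0.029, 1.0, 0.001], [0.0, 0.001, -1.0]]
wrist_force: [0.1, -0.7, -0.6]
gripper_width: 0.621
gripper_force: 0.0
```

>>> {"fn": "servo_tool", "kwargs": {
  "targets": [
    [0,0,0.5,0,54],
    [0,0,0.8,0,54],
    [0,0,0.8,0,54],
    [0,0,0.8,0,54],
    [0,0,0.8,0,54]
  ]
}}

```text
time_s: 18.02
tcp_pos: [0.3909, -0.229, 0.2889]
ee_rot: [[-1.0, -0.03, -0.003], [-0.03, 1.0, 0.001], [0.003, 0.001, -1.0]]
wrist_force: [-0.0, 0.1, 0.4]
gripper_width: 0.624
gripper_force: 0.0
```

Run:
```python
from h import *
np.set_printoptions(precision=4,suppress=True)
d,im=cap("wrist"); d2,t=cap("top"); cv2.imwrite("pics/w7raw.png",im)
o=np.zeros((600,800,3),np.uint8); o[:420,:420]=im[:,70:490]
c=t[200:295,265:392]; o[:285,420:]=cv2.resize(c,(380,285),interpolation=cv2.INTER_CUBIC)
d3,t3=cap("scene"); c=t3[185:225,300:353]; o[300:587,420:]=cv2.resize(c,(380,287),interpolation=cv2.INTER_CUBIC)
cv2.imwrite("pics/w7.png",o); s=r.sense(); print(s["tcp_pos"],s["joints"],s["time_s"],s["gripper_width"]*87)
```

```text
[ 0.3912 -0.2291  0.2891] [ -9.7291   2.9975 -17.2704  -0.0135 -69.9119 -78.5598] 18.1667 54.411730477160276
```

View pics/w7.png

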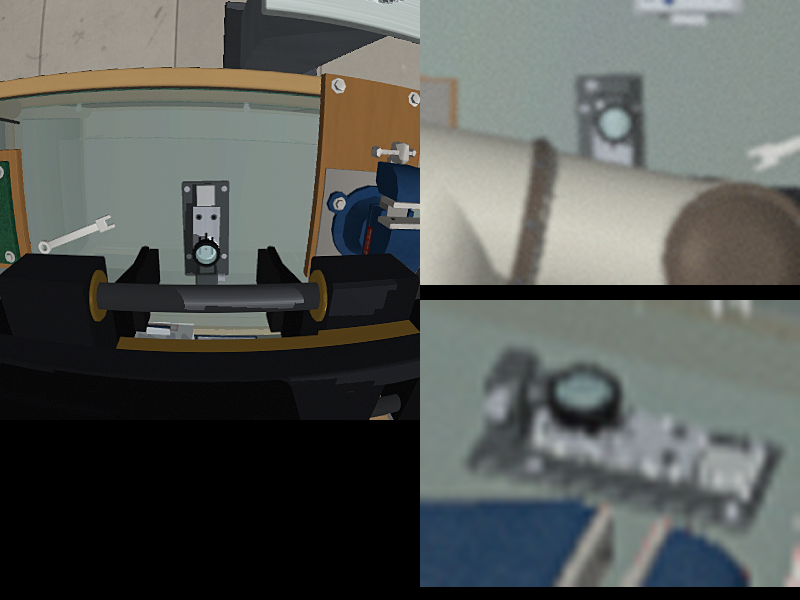

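The plate lies flat under the lens: in the full wrist image its square end is at about v 207 and the bed's front end at v 184. I'll verify the distance numerically; it should be 28 mm.

Run:
```python
from h import *
np.set_printoptions(precision=1,suppress=True)
im=cv2.imread("pics/w7raw.png"); d,_=cap("wrist")
g=im.max(2).astype(int)
print(g[176:214,275]); print(g[176:214,270])
for v,z in ((185,.014),(206.5,.018)): print(v,wplane(d,[[275,v]],z)[:,:2]*1000)
for v,lo,hi,z in ((195,.0,0,.014),(225,0,0,.018),(232,0,0,.018)):
    row=g[v,255:298]; e=np.nonzero(row>135)[0]; q=wplane(d,[[255+e[0],v],[256+e[-1],v]],z)[:,:2]*1000; print(v,q,q.mean(0))
```

```text
[139 137 139 145 121  54  61  37  54 104 170 173 169 168 167 169 168 167
 167 169 170 169 168 170 170 170 169 169 171 181  64 166 162 159 160 160
 160 160]
[138 137 138 140 150  67  56  68  51  83 171 173 169 168 168 168 169 169
 168 168 169 168 168 170 169 169 169 169 171 180  65 167 161 159 160 161
 162 169]
185 [[ 396.9 -231. ]]
206.5 [[ 425.  -230.2]]
195 [[ 410.6 -241.2]
 [ 410.  -218.7]] [ 410.3 -229.9]
225 [[ 451.2 -245.6]
 [ 450.2 -210.7]] [ 450.7 -228.2]
232 [[ 461.1 -245.5]
 [ 460.1 -210.3]] [ 460.6 -227.9]
```

>>> {"fn": "servo_tool", "kwargs": {
  "targets": [
    [0.1,1.0,0.4,-0.02,30],
    [0.2,2.1,0.9,-0.04,10],
    [0.3,3.2,0.9,-0.06,0],
    [0.4,4.2,0.9,-0.08,0],
    [0.6,5.2,0.9,-0.1,0]
  ]
}}

```text
time_s: 18.63
tcp_pos: [0.4091, -0.0719, 0.3175]
ee_rot: [[-0.997, 0.071, -0.0], [0.071, 0.997, 0.0], [0.0, 0.0, -1.0]]
wrist_force: [1.0, -0.4, -0.8]
gripper_width: 0.328
gripper_force: 0.0
```

>>> {"fn": "servo_tool", "kwargs": {
  "targets": [
    [0.2,1.1,0,-0.02,0],
    [0.4,2.2,0,-0.04,0],
    [0.6,3.3,0,-0.06,0],
    [0.8,4.4,0,-0.08,0],
    [1.0,5.4,0,-0.1,0]
  ]
}}

```text
time_s: 19.05
tcp_pos: [0.4395, 0.0906, 0.3171]
ee_rot: [[-0.986, 0.17, -0.001], [0.17, 0.986, -0.0], [0.001, -0.0, -1.0]]
wrist_force: [0.5, 0.4, -0.7]
gripper_width: 0.019
gripper_force: 0.0
```

>>> {"fn": "servo_tool", "kwargs": {
  "targets": [
    [0.8,0.8,0,-0.02,0],
    [1.6,1.6,0,-0.04,0],
    [2.4,2.4,0,-0.06,0],
    [3.2,3.2,0,-0.08,0],
    [4.0,3.97,0,-0.086,0]
  ]
}}

```text
time_s: 19.47
tcp_pos: [0.5605, 0.2092, 0.3166]
ee_rot: [[-0.967, 0.254, -0.001], [0.254, 0.967, -0.001], [0.001, -0.001, -1.0]]
wrist_force: [0.4, -0.5, 0.4]
gripper_width: 0.002
gripper_force: 0.0
```

>>> {"fn": "servo_tool", "kwargs": {
  "targets": [
    [0.8,0,0,0,0],
    [1.6,0,-0.5,0,0],
    [2.2,0,-1.0,0,0],
    [2.4,0,-1.5,0,0],
    [2.4,0,-1.5,0,0]
  ]
}}

```text
time_s: 19.88
tcp_pos: [0.6312, 0.2072, 0.2664]
ee_rot: [[-0.967, 0.255, -0.009], [0.255, 0.967, -0.004], [0.008, -0.006, -1.0]]
wrist_force: [0.6, -0.3, -1.5]
gripper_width: 0.004
gripper_force: 0.0
```

>>> {"fn": "servo_tool", "kwargs": {
  "targets": [
    [0,0,0,0,0],
    [0,0,0,0,0],
    [0,0,0,0,0],
    [0,0,0,0,0],
    [0,0,0,0,0]
  ]
}}

```text
time_s: 20.3
tcp_pos: [0.6315, 0.208, 0.274]
ee_rot: [[-0.967, 0.253, 0.002], [0.253, 0.967, 0.001], [-0.002, 0.002, -1.0]]
wrist_force: [-0.5, -0.6, 0.7]
gripper_width: 0.003
gripper_force: 0.0
```

Run:
```python
from h import *
np.set_printoptions(precision=2,suppress=True)
s=r.sense(); t=s["tcp_pos"]*1000; print(t,s["ee_rot"][:,1],s["joints"],s["time_s"])
a=np.radians(-14.8); c,sn=np.cos(a),np.sin(a); q=t[:2]-[532.5,234]; print("case x,y",q@[c,sn],q@[-sn,c])
d,t4=cap("top"); T0=cv2.imread("pics/t4raw.png")
# lid top edge in top view with lid open (camera looks): project expected tip
for th in (1.75,):
  for y in (-80,0,80):
    X=55-110*np.cos(th)+10*np.sin(th); Z=26+110*np.sin(th)+10*np.cos(th)
    w=np.array([532.5+X*c-y*sn,234+X*sn+y*c,Z])/1000; print(y,w,proj(d,w))
def P(t):
    rho=103-3*t; return np.array([55-rho*np.cos(t)+10*np.sin(t)+9.5,26+rho*np.sin(t)+10*np.cos(t)+17])
T=np.r_[1.75,1.65,np.linspace(1.55,.15,16),.1,.06,.03]; p=np.array([P(t) for t in T]); print(p[0],p[-1])
for k in range(0,len(T)-1,5):
    dq=(p[k+1:k+6]-p[k])/30; print([[float(round(x*c,2)),float(round(x*sn,2)),float(round(z,2)),0,0] for x,z in dq])
```

```text
[631.45 207.98 274.03] [0.25 0.97 0.  ] [  32.14   24.85    9.77    0.01  -74.79 -136.8 ] 20.3
case x,y 102.31565363833298 0.11912914906855165
-80 [0.59 0.14 0.13] [196.17 195.08]
0 [0.61 0.21 0.13] [167.17 186.78]
80 [0.63 0.29 0.13] [138.27 178.51]
[ 91.76 137.4 ] [-38.06  56.08]
[[-0.31, 0.08, 0.08, 0, 0], [-0.62, 0.16, 0.14, 0, 0], [-0.92, 0.24, 0.16, 0, 0], [-1.22, 0.32, 0.15, 0, 0], [-1.52, 0.4, 0.11, 0, 0]]
[[-0.29, 0.08, -0.07, 0, 0], [-0.58, 0.15, -0.16, 0, 0], [-0.86, 0.23, -0.29, 0, 0], [-1.13, 0.3, -0.44, 0, 0], [-1.38, 0.36, -0.61, 0, 0]]
[[-0.24, 0.06, -0.2, 0, 0], [-0.45, 0.12, -0.42, 0, 0], [-0.65, 0.17, -0.67, 0, 0], [-0.83, 0.22, -0.93, 0, 0], [-0.98, 0.26, -1.21, 0, 0]]
[[-0.13, 0.03, -0.29, 0, 0], [-0.22, 0.06, -0.6, 0, 0], [-0.27, 0.07, -0.76, 0, 0], [-0.29, 0.08, -0.9, 0, 0], [-0.31, 0.08, -1.0, 0, 0]]
```

>>> {"fn": "servo_tool", "kwargs": {
  "targets": [
    [0,0,-1.1,0,0],
    [0,0,-2.2,0,0],
    [0,0,-3.3,0,0],
    [0,0,-4.2,0,0],
    [0,0,-4.55,0,0]
  ]
}}

```text
time_s: 20.77
tcp_pos: [0.6292, 0.2068, 0.1318]
ee_rot: [[-0.967, 0.254, -0.007], [0.254, 0.967, -0.003], [0.006, -0.004, -1.0]]
wrist_force: [-0.6, -0.2, -1.1]
gripper_width: 0.003
gripper_force: 0.0
```

>>> {"fn": "servo_tool", "kwargs": {
  "targets": [
    [0,0,0,0,0],
    [-0.1,0.02,0,0,0],
    [-0.2,0.05,0,0,0],
    [-0.28,0.07,0,0,0],
    [-0.34,0.09,0,0,0]
  ]
}}

```text
time_s: 21.18
tcp_pos: [0.6219, 0.2111, 0.1382]
ee_rot: [[-0.967, 0.253, 0.003], [0.253, 0.967, 0.002], [-0.003, 0.003, -1.0]]
wrist_force: [1.0, -0.6, 0.9]
gripper_width: 0.006
gripper_force: 0.7
```

>>> {"fn": "servo_tool", "kwargs": {
  "targets": [
    [-0.31,0.08,0.08,0,0],
    [-0.62,0.16,0.14,0,0],
    [-0.92,0.24,0.16,0,0],
    [-1.22,0.32,0.15,0,0],
    [-1.52,0.4,0.11,0,0]
  ]
}}

```text
time_s: 21.6
tcp_pos: [0.5749, 0.2229, 0.1399]
ee_rot: [[-0.967, 0.253, 0.001], [0.253, 0.967, 0.0], [-0.001, 0.001, -1.0]]
wrist_force: [1.2, 0.3, -0.0]
gripper_width: 0.005
gripper_force: 0.5
```

Contact is made with the spring's 1 N, so the lid is following down.

>>> {"fn": "servo_tool", "kwargs": {
  "targets": [
    [-0.29,0.08,-0.07,0,0],
    [-0.58,0.15,-0.16,0,0],
    [-0.86,0.23,-0.29,0,0],
    [-1.13,0.3,-0.44,0,0],
    [-1.38,0.36,-0.61,0,0]
  ]
}}

```text
time_s: 22.02
tcp_pos: [0.5335, 0.2335, 0.1205]
ee_rot: [[-0.967, 0.253, -0.0], [0.253, 0.967, -0.0], [0.0, -0.0, -1.0]]
wrist_force: [1.3, 0.8, -0.1]
gripper_width: 0.003
gripper_force: 0.4
```

>>> {"fn": "servo_tool", "kwargs": {
  "targets": [
    [-0.24,0.06,-0.2,0,0],
    [-0.45,0.12,-0.42,0,0],
    [-0.65,0.17,-0.67,0,0],
    [-0.83,0.22,-0.93,0,0],
    [-0.98,0.26,-1.21,0,0]
  ]
}}

```text
time_s: 22.43
tcp_pos: [0.5044, 0.2412, 0.0839]
ee_rot: [[-0.967, 0.253, -0.0], [0.253, 0.967, -0.0], [0.0, -0.0, -1.0]]
wrist_force: [0.7, -0.5, 1.0]
gripper_width: 0.01
gripper_force: 0.5
```

>>> {"fn": "servo_tool", "kwargs": {
  "targets": [
    [-0.13,0.03,-0.29,0,0],
    [-0.22,0.06,-0.6,0,0],
    [-0.27,0.07,-0.76,0,0],
    [-0.29,0.08,-0.88,0,0],
    [-0.31,0.08,-0.94,0,0]
  ]
}}

```text
time_s: 22.85
tcp_pos: [0.4954, 0.2432, 0.0562]
ee_rot: [[-0.967, 0.253, -0.001], [0.253, 0.967, -0.001], [0.001, -0.002, -1.0]]
wrist_force: [-1.9, -1.6, 5.3]
gripper_width: 0.009
gripper_force: 2.7
```

>>> {"fn": "servo_tool", "kwargs": {
  "targets": [
    [0,0,0,0,0],
    [0,0,-0.03,0,0],
    [0,0,-0.06,0,0],
    [0,0,-0.09,0,0],
    [0,0,-0.09,0,0]
  ]
}}

```text
time_s: 23.27
tcp_pos: [0.4954, 0.2433, 0.0544]
ee_rot: [[-0.967, 0.254, -0.001], [0.254, 0.967, -0.0], [0.001, -0.0, -1.0]]
wrist_force: [-3.1, -0.6, 5.1]
gripper_width: 0.003
gripper_force: 2.5
```

>>> {"fn": "servo_tool", "kwargs": {
  "targets": [
    [0,0,-0.02,0,0],
    [0,0,-0.04,0,0],
    [0,0,-0.06,0,0],
    [0,0,-0.06,0,0],
    [0,0,-0.06,0,0]
  ]
}}

```text
time_s: 23.68
tcp_pos: [0.4958, 0.2437, 0.0524]
ee_rot: [[-0.967, 0.253, 0.0], [0.253, 0.967, 0.0], [-0.0, 0.0, -1.0]]
wrist_force: [-2.2, 0.5, 4.8]
gripper_width: -0.0
gripper_force: 2.3
```

>>> {"fn": "servo_tool", "kwargs": {
  "targets": [
    [0,0,-0.02,0,0],
    [0,0,-0.04,0,0],
    [0,0,-0.06,0,0],
    [0,0,-0.06,0,0],
    [0,0,-0.06,0,0]
  ]
}}

```text
time_s: 24.1
tcp_pos: [0.4959, 0.2438, 0.0522]
ee_rot: [[-0.968, 0.253, 0.001], [0.253, 0.968, 0.0], [-0.001, 0.0, -1.0]]
wrist_force: [-5.6, -1.0, 14.7]
gripper_width: 0.005
gripper_force: 7.4
```

>>> {"fn": "servo_tool", "kwargs": {
  "targets": [
    [0,0,-0.03,0,0],
    [0,0,-0.05,0,0],
    [0,0,-0.05,0,0],
    [0,0,-0.05,0,0],
    [0,0,-0.05,0,0]
  ]
}}

```text
time_s: 24.52
tcp_pos: [0.4959, 0.2438, 0.0521]
ee_rot: [[-0.968, 0.252, 0.001], [0.252, 0.968, 0.0], [-0.001, 0.001, -1.0]]
wrist_force: [-8.8, -2.5, 23.7]
gripper_width: 0.009
gripper_force: 11.5
```

>>> {"fn": "servo_tool", "kwargs": {
  "targets": [
    [0,0,0.1,0,0],
    [0,0,0.2,0,0],
    [0,0,0.3,0,0],
    [0,0,0.4,0,0],
    [0,0,0.4,0,0]
  ]
}}

```text
time_s: 24.93
tcp_pos: [0.496, 0.2436, 0.0609]
ee_rot: [[-0.967, 0.253, 0.0], [0.253, 0.967, 0.0], [-0.0, 0.0, -1.0]]
wrist_force: [0.4, 1.1, 0.2]
gripper_width: 0.004
gripper_force: 0.0
```

>>> {"fn": "servo_tool", "kwargs": {
  "targets": [
    [0,0,0,0,0],
    [0,0,0,0,0],
    [0,0,0,0,0],
    [0,0,0,0,0],
    [0,0,0,0,0]
  ]
}}

```text
time_s: 25.35
tcp_pos: [0.4957, 0.2434, 0.0606]
ee_rot: [[-0.967, 0.253, -0.0], [0.253, 0.967, -0.0], [0.0, -0.0, -1.0]]
wrist_force: [0.6, 0.3, -0.5]
gripper_width: 0.006
gripper_force: 0.0
```

Run:
```python
from h import *
np.set_printoptions(precision=2,suppress=True)
F=[]
for k in range(8): d,im=cap("wrist"); F.append(r.sense()["wrist_force"])
print(np.mean(F,0),r.sense()["tcp_pos"],r.sense()["time_s"])
cv2.imwrite("pics/w8raw.png",im)
```

```text
[ 0.21 -0.03 -0.19] [0.5  0.24 0.06] 25.75
```

Both the pad force and the wrist force are zero 8 mm above the lid, so the catch holds. I'll retreat and verify from above.

>>> {"fn": "servo_tool", "kwargs": {
  "targets": [
    [0,0,0.3,0,0],
    [0,0,0.8,0,0],
    [0,0,1.6,0,0],
    [0,0,2.6,0,0],
    [0,0,3.6,0,0]
  ]
}}

```text
time_s: 26.17
tcp_pos: [0.4954, 0.2432, 0.1702]
ee_rot: [[-0.967, 0.253, -0.001], [0.253, 0.967, -0.001], [0.0, -0.001, -1.0]]
wrist_force: [-1.2, 1.1, -0.0]
gripper_width: 0.004
gripper_force: 0.0
```

>>> {"fn": "servo_tool", "kwargs": {
  "targets": [
    [-0.6,-0.6,0.8,0,0],
    [-1.4,-1.2,1.6,0,0],
    [-2.2,-1.8,2.4,0,0],
    [-3.0,-2.4,3.2,0,0],
    [-3.6,-3.0,3.6,0,0]
  ]
}}

```text
time_s: 26.58
tcp_pos: [0.387, 0.1528, 0.2803]
ee_rot: [[-0.968, 0.253, 0.004], [0.253, 0.968, 0.003], [-0.004, 0.004, -1.0]]
wrist_force: [0.4, 0.5, 0.3]
gripper_width: 0.0
gripper_force: 0.0
```

>>> {"fn": "servo_tool", "kwargs": {
  "targets": [
    [0,-0.8,0,0,0],
    [0,-1.6,0,0,0],
    [0,-2.2,0,0,0],
    [0,-2.2,0,0,0],
    [0,-2.2,0,0,0]
  ]
}}

```text
time_s: 27.0
tcp_pos: [0.3876, 0.0869, 0.2775]
ee_rot: [[-0.967, 0.255, 0.001], [0.255, 0.967, 0.001], [-0.001, 0.001, -1.0]]
wrist_force: [0.6, 1.5, -0.2]
gripper_width: 0.007
gripper_force: 0.0
```

Run:
```python
from h import *
np.set_printoptions(precision=2,suppress=True)
s=r.sense(); print(s["tcp_pos"],s["time_s"],s["wrist_force"])
d,t=cap("top"); cv2.imwrite("pics/t9.png",t); t0=cv2.imread("pics/t0.png")
df=np.abs(cv2.GaussianBlur(t,(3,3),0).astype(int)-cv2.GaussianBlur(t0,(3,3),0)).max(2)
for n,S in (("case",np.s_[190:256,126:206]),("button",np.s_[238:252,150:172]),("tape",np.s_[190:212,225:250]),("bobbin",np.s_[170:185,215:235]),("spanner",np.s_[230:262,370:425]),("carton",np.s_[185:225,392:452]),("loupe",np.s_[222:275,316:342])): print(n,(df[S]>25).sum(),df[S].max())
d,t=cap("scene"); t0=cv2.imread("pics/s0.png")
df=np.abs(cv2.GaussianBlur(t,(3,3),0).astype(int)-cv2.GaussianBlur(t0,(3,3),0)).max(2)
for n,S in (("case",np.s_[262:332,205:290]),("button",np.s_[297:318,255:278]),("loupe",np.s_[190:220,303:352])): print(n,(df[S]>25).sum(),df[S].max())
```

```text
[0.39 0.09 0.28] 27.0 [ 0.64  1.48 -0.25]
case 80 88
button 16 59
tape 0 7
bobbin 0 7
spanner 0 7
carton 0 8
loupe 134 68
case 0 6
button 0 6
loupe 455 138
```

In the scene view the case and its button look the same as at the start (shut and caught). None of the things on the counter has moved, and the plate measured correctly against the stop. I'm handing in.

```bash
python3 -c "
from station import r
print(r.finish_job())"
```

```text
the job is handed in; nothing more can be done
None
```

The job is handed in at about 27 s, verdict not shown: the plate measured against the stop under the lens and was let go, and the case is shut with the catch holding. The counter things are unmoved; the bobbin in the case was not re-checked once the lid was shut.

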